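# Clamp a doll torso snugly in the padded vice

### The arm

A 6-joint arm with a two-finger parallel gripper is mounted at the origin on the work surface. World frame = base frame: x ahead of the robot, y to its left, z up, the work surface at z = 0. Lengths are in m, angles in rad, forces in N, time in s.
With the tool pointing down it reaches from about 0.3 to 0.85 m from the base axis. Payload 5.4 kg.
Tool frame: the origin (TCP) lies at the very end of the fingers, on their centre line; the grasp point (between the pads) lies behind it (robot.grasp_offset is the z of the grasp point in the tool frame, in m); z points along the fingers, y is the direction in which the jaws open and shut (so a half turn about z gives the same grasp; the last joint's range is limited). The gripper opens to 85 mm and grips with 20 to 120 N. Pads are 22 mm wide; open, the fingers measure 114 mm over their backs; the gripper's body (76 mm by 85 mm) begins 54 mm behind the grasp point. The pads swing forward as they close: fully open they stand 13 mm farther back than shut.
Start: joints at [1.013, 0.158, 1.597, -0, 1.386, -0.21], TCP at [0.196, 0.541, 0.231] pointing down, gripper open.
Joint ranges: [-2.91, 2.91], [-0.94, 2.29], [0.18, 2.7], [-1.29, 4.43], [0.17, 2.64], [-3, 3]. Speed limits (rad/s): [2.57, 2.57, 3.14, 3.14, 3.14, 3.14].

### API

Orientations are given as a unit quaternion [w, x, y, z].
In Python, from rig import robot gives the robot as it stands.
- The arm moves only by the tool play_rows, never from a script. Its argument "steps" is a list of rows, each a list of 3 entries, a list of its own where there are three numbers: the shift along the tool's x, y, z in mm, then the turn, a rotation vector about the tool's x, y, z in rad, then the opening in per cent of the stroke, from 0 (shut) to 100 (fully open). A call has 1 to 20 rows; each row is the pose to reach, as a shift and turn from the pose commanded when the call began, along the tool's axes at that moment; what a row does not reach only later rows make up. A row lasts 1/10 s, in which the tool goes at most 50 mm and 8.59 degrees, less where a joint would pass 70% of its speed; a pose out of reach is approached as far as the arm can. A call with a gripper value outside its range is refused whole. The fingers move at their own pace and stop on an object; "squeeze" is the grip in N (left out, the last holds). Time passes only in rows, so rows that repeat a pose let the fingers close. It gives the time, the measured TCP pose, the force and the opening at its end, in the units of the state.
- robot.state(): the state, without advancing time (a new reading comes with each control period).
- robot.capture(name): name is "scene" or "top" or "wrist"; returns a dict with "color" (384x512x3 uint8, red, green, blue), "z_map" (384x512 float32, m along the optical axis (not along the pixel's ray), 0 where there is no reading), "K" (3x3 intrinsics, pixels), "D" ([k1, k2, p1, p2, k3] as OpenCV has them; the pictures are not rectified), "rvec" (rotation vector, rad) and "tvec" (3), from world to camera coordinates, as OpenCV has them. Camera axes: x right, y down, z forward; pixel columns grow to the right and rows downward; lengths in m; the calibration is good to about 2 mm. A picture is of the moment at which its call begins.
- robot.sign_off(): hands the job in, once; it reports no verdict.
The state is a dict: "t": time; "q": joint angles; "joint_velocities": joint speeds; "tau": joint torques, N m; "eef_pos": TCP position; "ee_rot": TCP orientation; "ft_force": force on the tool from outside, world axes, zero at the start; "torque": the same for the moment, N m; "gripper_width": finger opening in m.
Only numpy, scipy, OpenCV 4.12 (cv2) and the standard library are available. Lean on these libraries where they do the work, as an engineer would, in place of code of your own. Each camera call takes 0.05 s, during which the arm holds its last target. There are 200 camera calls.

### The job

Stand the ivory doll torso upright on the bed of the padded vice, between the jaws and about midway across their width, with its shoulders parallel to the jaws, and let go of it. Then slide the orange jaw up against it by pushing on the jaw's back until you feel the torso come up snug against the fixed jaw, and leave it held between both pads. The torso is brittle, so set it down gently and stop pushing as soon as you feel the stop.

Things in the scene. Friction and masses are not known exactly. Their poses are not given: they have to be found in the camera images.
- torso: Loose ivory doll torso standing on the bench, 84 mm tall with its neck ball, 0.2 kg. Chest (grip its sides 36 to 58 mm up) and hips 36 mm deep (x, front and back alike), 50 mm wide (y, shoulders); waist and neck narrower. Origin: centre of underside, z up. Brown and dark grey torsos of the same shape stand about and are not wanted; all three swap places.
- vice: Blue vice fixed to the bench. Origin: centre of its underside; x points in the closing direction, from the sliding orange jaw to the fixed steel jaw. Flat bed 260 (x) by 100 mm (y), top 14 mm above the bench. Both jaws are upright plates 90 mm wide (y), 20 mm thick with cork pads, tops 60 mm above the bench. The fixed jaw's pad face is at x = +90 mm.
- jaw (a joint): Travel of the sliding orange jaw, m: 0 fully open, growing along the vice's +x; starts at 0 to 0.03. In the vice's frame its pad face is at x = -30 mm + travel, its back at -50 mm + travel. About 1.5 N of friction, stays where left; moving the torso too takes up to about 3 N more, and the stop is a sharp rise beyond that.
- jaw_back (a point): Centre of the flat back of the sliding orange jaw, 40 mm above the bench, moving with the jaw. The back is 90 mm wide and reaches from 15 to 60 mm above the bench; push it along the vice's +x.
Mind the look-alikes: they are no part of the job. Leave any pink or yellow look-alike of the torso alone.

How it is judged:
On the way:
1. the ivory torso stands upright on the vice's bed between the open jaws, released (x of torso in the frame of vice between -0.015 and 0.077 m and y of torso in the frame of vice between -0.02 and 0.02 m and z of torso in the frame of vice between 0.008 and 0.02 m and angle between torso's own z axis and vertical below 0.18 rad and contact force between the fingers and torso below 0.2 N), for 0.2 s.
At the end, for the whole second after the job is handed in: The ivory torso, released and at rest, stands on the vice bed: upright and square to the jaws within 10 degrees, within 20 mm of the middle of their width, touching the fixed jaw within 5 mm, with the sliding jaw pushed up so that no more than 6 mm of play is left in all (x of torso in the frame of vice between 0.066 and 0.077 m and y of torso in the frame of vice between -0.02 and 0.02 m and z of torso in the frame of vice between 0.008 and 0.02 m and angle between torso's own z axis and vertical below 0.18 rad and angle between the x axis of torso and the x axis of vice, either way round below 0.18 rad and value of joint jaw between 0.078 and 0.09 m and contact force between the fingers and torso below 0.2 N and linear speed of torso below 0.02 m/s).
It fails at once if the torso is pressed or knocked hard against the vice (over 70 N in all) (contact force between torso and vice above 70 N).
It also fails if it takes over 48 s, if anything falls off the work surface, if the arm or the gripper's body presses on something with over 40 N, if the wrist force passes 120 N, or if a joint passes its speed limit or range.

## Working session

There is one attempt and no reset: what is moved stays moved. The work goes in short steps, Python scripts to look and compute and a tool call to move; the robot and the scene stay as the last step left them, time stands still between calls to the robot, and variables do not carry over. Pictures are saved under pics/ and viewed, about 8 in all and at most 12, crops included, and the job is handed in when it is done.

Besides the shell and the picture viewer there is one more tool, called after "Request:" as name(argument=value, ...) on one line, values as JSON. play_rows: Moves the arm, as the interface text tells. Its arguments: {"type":"object","properties":{"steps":{"type":"array"},"squeeze":{"type":"number"}},"required":["steps"]}

```bash
mkdir -p pics; cat > h.py <<'E'
import numpy as np, cv2
from rig import robot
def cap(n):
    c=robot.capture(n); np.savez(f'{n}.npz',**c); return c
def world(c,u,v,z=None):
    """pixel(s) -> world by depth map"""
    R,_=cv2.Rodrigues(np.array(c['rvec'],float)); t=np.array(c['tvec'],float).ravel()
    uv=np.array(np.stack([np.ravel(u),np.ravel(v)],1),float)
    n=cv2.undistortPoints(uv[:,None],np.array(c['K'],float),np.array(c['D'],float))[:,0]
    d=c['z_map'][uv[:,1].round().astype(int),uv[:,0].round().astype(int)]
    ray=np.c_[n,np.ones(len(n))]
    if z is not None:
        o=-R.T@t; r=ray@R; return o+r*((z-o[2])/r[:,2])[:,None]
    return (ray*d[:,None]-t)@R
def save(img,name,s=1):
    cv2.imwrite('pics/'+name,cv2.resize(img[...,::-1],None,fx=s,fy=s,interpolation=cv2.INTER_CUBIC))
E
python3 - <<'E'
from h import *
a=cap('top');b=cap('scene')
save(a['color'],'top.png',1.5);save(b['color'],'scene.png',1.5)
s=robot.state();print(s['eef_pos'],s['ee_rot'],s['gripper_width'],s['ft_force'],robot.grasp_offset,s['t'])
E
```

```text
[0.19570324 0.54008551 0.23041798] [-3.26335066e-04  1.73041781e-01  9.84914108e-01 -7.97187620e-04] 0.08524478081978672 [ 0.95950718 -0.15351059  0.62214904] -0.0187 0.1
```

View pics/top.png

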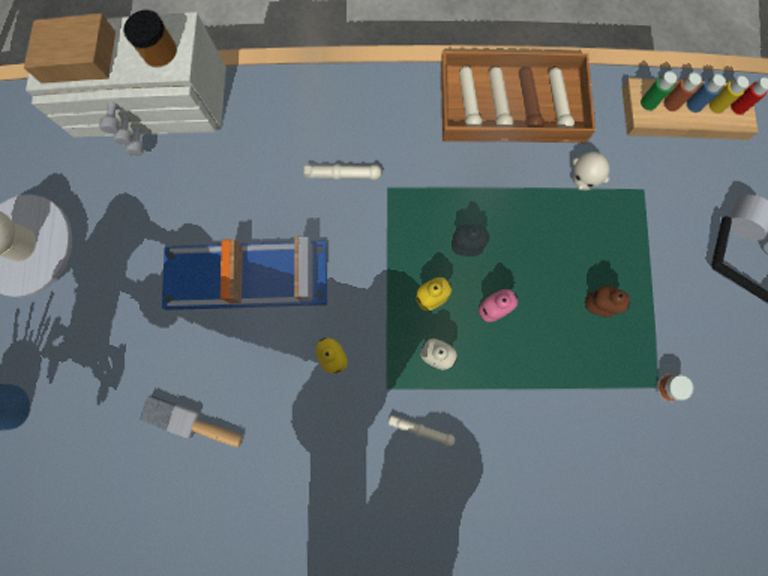

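View pics/scene.png

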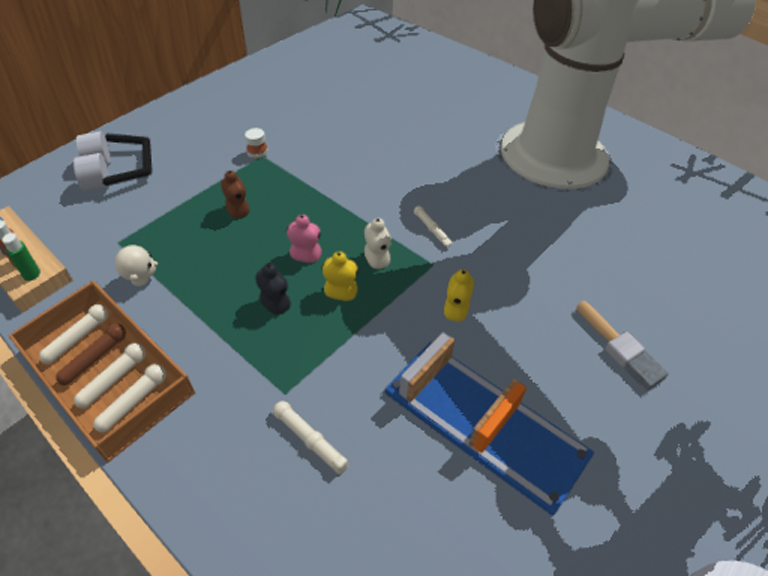

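Top view (1.5x): the ivory torso is at (440,353). Other candidates are brown (607,300), dark grey (470,238), pink (498,305), and yellow (433,293) and (331,355). Only (440,353) is ivory and torso-shaped. The white ball head at (590,170) is not a torso. The vice is at (245,275), with its orange jaw at (231,270) and its steel jaw at (303,268).

```bash
python3 - <<'E'
from h import *
a=np.load('top.npz');c=a['color']
t=cv2.resize(c[210:255,265:325,::-1],None,fx=6.6,fy=6.6,interpolation=cv2.INTER_CUBIC)
v=cv2.resize(c[150:215,100:228,::-1],None,fx=6.2,fy=4.57*0+6.2,interpolation=cv2.INTER_CUBIC)
cv2.imwrite('pics/t.png',np.vstack([np.pad(t,((0,0),(0,max(0,v.shape[1]-t.shape[1])),(0,0)))[:,:v.shape[1]],v])[:700])
im=np.vstack([np.pad(t,((0,0),(0,v.shape[1]-t.shape[1]),(0,0))),v]);cv2.imwrite('pics/t.png',cv2.resize(im,None,fx=.85,fy=.85));print(im.shape)
# point cloud of torso
u,w=np.meshgrid(np.arange(270,320),np.arange(215,255));P=world(a,u,w);col=c[w.ravel(),u.ravel()].astype(int)
m=(P[:,2]>.03)&(P[:,2]<.1);
print(m.sum(),P[m].min(0),P[m].max(0))
for lo,hi in((.03,.06),(.06,.07),(.07,.09)):
  k=m&(P[:,2]>lo)&(P[:,2]<hi)
  if k.sum()>4:
    print(lo,k.sum(),P[k].mean(0),cv2.minAreaRect(P[k,:2].astype(np.float32)*1000))
# vice
u,w=np.meshgrid(np.arange(95,235),np.arange(145,220));P=world(a,u,w)
col=c[w.ravel(),u.ravel()].astype(int)
bl=(col[:,2]>col[:,0]*2)&(col[:,2]>50)&(P[:,2]>.005)&(P[:,2]<.025)
print('bed',bl.sum(),cv2.minAreaRect(P[bl,:2].astype(np.float32)*1000),np.median(P[bl,2]))
j=(P[:,2]>.055)&(P[:,2]<.066)
o=j&(col[:,0]>col[:,2]*2)
s=j&(abs(col[:,0]-col[:,2])<40)
for k in(o,s,j): print(k.sum(),cv2.minAreaRect(P[k,:2].astype(np.float32)*1000))
E
```

```text
(700, 794, 3)
350 [ 0.43101422 -0.09152777  0.04231256] [ 0.47160988 -0.0419444   0.08481594]
0.03 157 [ 0.44996997 -0.06601757  0.05657977] ((451.8286437988281, -66.31103515625), (51.570716857910156, 35.608272552490234), 63.01121520996094)
0.06 115 [ 0.45160961 -0.06483594  0.06238936] ((452.1761169433594, -66.25270080566406), (39.20525360107422, 28.156946182250977), 68.18001556396484)
0.07 78 [ 0.45146467 -0.06618742  0.07967328] ((452.0325622558594, -67.2274398803711), (19.194807052612305, 18.949710845947266), 88.17147064208984)
bed 1954 ((575.6069946289062, 234.00442504882812), (100.78287506103516, 259.2727355957031), 2.0578887462615967) 0.013278994237992597
248 ((573.987060546875, 247.23904418945312), (88.80805969238281, 15.298076629638672), 2.921018123626709)
328 ((576.8911743164062, 189.73489379882812), (90.80142974853516, 131.1427764892578), 1.9933937788009644)
746 ((576.9310302734375, 189.8792266845703), (90.7940673828125, 131.39219665527344), 1.9464808702468872)
```

View pics/t.png

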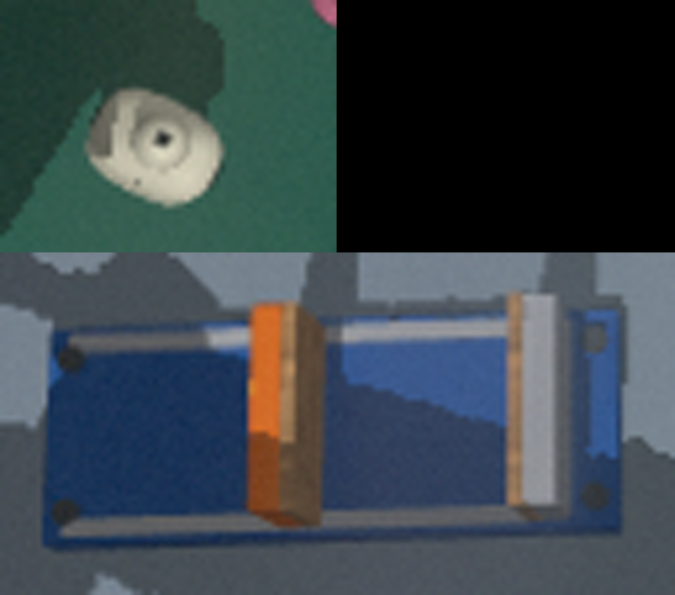

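The enlarged crop confirms it: ivory body, round neck ball at about (162,138), shoulders running upper left to lower right. I'm moving above it.

Request:
play_rows(steps=[[[-40,-43,0],[0,0,0.02],100],[[-80,-86,0],[0,0,0.04],100],[[-120,-129,0],[0,0,0.06],100],[[-160,-172,0],[0,0,0.08],100],[[-200,-215,0],[0,0,0.1],100],[[-240,-258,0],[0,0,0.12],100],[[-280,-301,0],[0,0,0.12],100],[[-320,-344,0],[0,0,0.12],100],[[-360,-387,10],[0,0,0.12],100],[[-400,-430,30],[0,0,0.12],100],[[-430,-465,50],[0,0,0.12],100],[[-447,-483,70],[0,0,0.12],100],[[-447,-483,70],[0,0,0.12],100],[[-447,-483,70],[0,0,0.12],100],[[-447,-483,70],[0,0,0.12],100],[[-447,-483,70],[0,0,0.12],100],[[-447,-483,70],[0,0,0.12],100]])

```text
t: 1.8
eef_pos: [0.4515, -0.0649, 0.1617]
ee_rot: [0.0, 0.231, 0.973, 0.0]
ft_force: [-0.6, 0.2, 0.1]
gripper_width: 0.0858
```

```bash
cat > w.py <<'E'
from h import *
import sys
a=cap('wrist');c=a['color'];save(c,sys.argv[1],1.2)
s=robot.state();print(s['t'],s['eef_pos'],s['ee_rot'],s['q'],s['gripper_width'],s['ft_force'])
E
python3 w.py w1.png; python3 - <<'E'
from h import *
a=dict(np.load('wrist.npz'));u,w=np.meshgrid(np.arange(512),np.arange(384));P=world(a,u,w)
near=np.hypot(P[:,0]-.452,P[:,1]+.066)<.05
for lo,hi in((.03,.045),(.045,.058),(.058,.07),(.075,.09)):
  k=near&(P[:,2]>lo)&(P[:,2]<hi)
  if k.sum()>4: print(lo,k.sum(),cv2.minAreaRect(P[k,:2].astype(np.float32)*1000))
E
```

```text
1.85 [ 0.45157361 -0.06484829  0.16178684] [3.77048866e-04 2.31006975e-01 9.72952021e-01 2.80259888e-05] [-4.08703295e-01 -9.07484757e-02  1.99490015e+00  1.97863202e-04
  1.23670828e+00 -1.51333935e+00] 0.08564651467006659 [0.19593931 0.14011845 0.44102301]
0.03 22 ((436.9519958496094, -57.800384521484375), (26.96414566040039, 1.347012996673584), 61.406761169433594)
0.045 443 ((450.7525329589844, -66.12519836425781), (51.88453674316406, 34.876670837402344), 66.11285400390625)
0.058 1614 ((451.02325439453125, -66.50279998779297), (47.067256927490234, 32.45204162597656), 62.396053314208984)
0.075 675 ((451.162841796875, -66.58695983886719), (20.232524871826172, 19.540985107421875), 63.942256927490234)
```

View pics/w1.png

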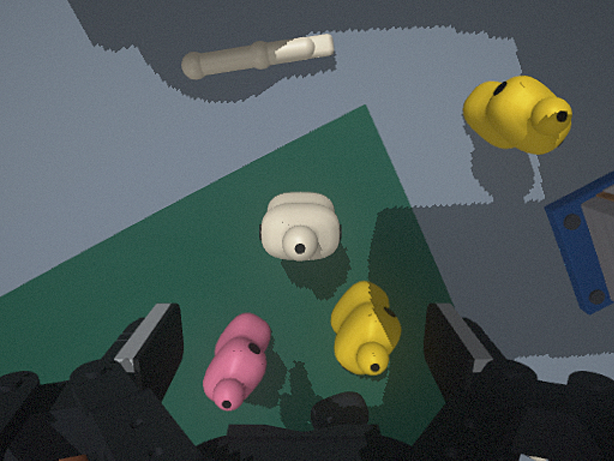

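The wrist view shows the ivory torso at (300,228), square to the fingers. The depth data puts it at (0.451,-0.066) with 63° yaw. I'm descending and gripping.

Request:
play_rows(squeeze=30, steps=[[[0,-2,30],[0,0,0],100],[[0,-2,65],[0,0,0],100],[[0,-2,95],[0,0,0],100],[[0,-2,115],[0,0,0],100],[[0,-2,127],[0,0,0],100],[[0,-2,134],[0,0,0],100],[[0,-2,134],[0,0,0],100],[[0,-2,134],[0,0,0],70],[[0,-2,134],[0,0,0],50],[[0,-2,134],[0,0,0],30],[[0,-2,134],[0,0,0],30],[[0,-2,134],[0,0,0],30],[[0,-2,134],[0,0,0],30],[[0,-2,134],[0,0,0],30],[[0,-2,134],[0,0,0],30]])

```text
t: 3.35
eef_pos: [0.4517, -0.068, 0.0284]
ee_rot: [0.001, 0.232, 0.973, -0.0]
ft_force: [-0.6, 0.2, 6.6]
gripper_width: 0.0498
```

Request:
play_rows(steps=[[[0,0,-15],[0,0,0],30],[[0,0,-50],[0,0,0],30],[[0,0,-90],[0,0,0],30],[[0,5,-120],[0,0,0],30],[[0,20,-120],[0,0,0.08],30],[[0,45,-120],[0,0,0.18],30],[[0,75,-120],[0,0,0.28],30],[[0,105,-120],[0,0,0.38],30],[[0,135,-120],[0,0,0.48],30],[[0,165,-120],[0,0,0.58],30],[[0,195,-120],[0,0,0.68],30],[[0,225,-120],[0,0,0.78],30],[[0,250,-120],[0,0,0.88],30],[[0,270,-120],[0,0,0.96],30],[[0,280,-120],[0,0,1.02],30],[[0,280,-120],[0,0,1.06],30],[[0,280,-120],[0,0,1.068],30],[[0,280,-120],[0,0,1.068],30],[[0,280,-120],[0,0,1.068],30],[[0,280,-120],[0,0,1.068],30]])

```text
t: 5.35
eef_pos: [0.5769, 0.182, 0.1473]
ee_rot: [-0.0, 0.695, 0.719, -0.0]
ft_force: [0.2, 0.2, -2.5]
gripper_width: 0.0497
```

```bash
python3 w.py w2.png
```

```text
5.4 [0.57689692 0.18202617 0.14731224] [-1.68500243e-05  6.94633433e-01  7.19363881e-01 -2.52539599e-05] [ 1.06117862e-01  3.08479080e-01  1.59116066e+00 -6.93954577e-06
  1.24201328e+00  7.11441856e-02] 0.04958803054691108 [-0.77069697 -0.04450691 -2.02929601]
```

View pics/w2.png

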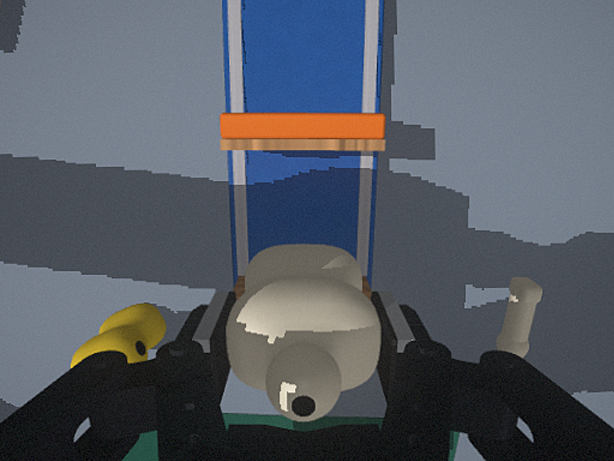

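The torso is upright in the grip and parallel to the orange jaw, whose face is at (302,143). I'm lowering it, slowly at the end.

Request:
play_rows(steps=[[[0,0,20],[0,0,0],30],[[0,0,45],[0,0,0],30],[[0,0,70],[0,0,0],30],[[0,0,88],[0,0,0],30],[[0,0,96],[0,0,0],30],[[0,0,100],[0,0,0],30],[[0,0,101],[0,0,0],30],[[0,0,102],[0,0,0],30],[[0,0,102],[0,0,0],30]])

```text
t: 6.3
eef_pos: [0.5777, 0.1823, 0.0462]
ee_rot: [0.001, 0.695, 0.719, 0.001]
ft_force: [0.5, 1.0, -1.4]
gripper_width: 0.0494
```

Request:
play_rows(steps=[[[0,0,0.5],[0,0,0],30],[[0,0,1],[0,0,0],30],[[0,0,1.5],[0,0,0],30],[[0,0,2],[0,0,0],30],[[0,0,2],[0,0,0],30]])

```text
t: 6.8
eef_pos: [0.5769, 0.1823, 0.0432]
ee_rot: [-0.0, 0.695, 0.719, -0.0]
ft_force: [0.2, -0.2, -1.3]
gripper_width: 0.0493
```

Request:
play_rows(steps=[[[0,0,0.5],[0,0,0],30],[[0,0,1],[0,0,0],30],[[0,0,1],[0,0,0],30]])

```text
t: 7.1
eef_pos: [0.577, 0.1823, 0.0425]
ee_rot: [-0.0, 0.695, 0.719, -0.0]
ft_force: [-0.4, -0.7, 0.5]
gripper_width: 0.0496
```

Request:
play_rows(steps=[[[0,0,0.3],[0,0,0],30],[[0,0,0.6],[0,0,0],30],[[0,0,0.6],[0,0,0],30]])

```text
t: 7.4
eef_pos: [0.577, 0.1823, 0.0424]
ee_rot: [-0.0, 0.695, 0.719, -0.0]
ft_force: [-3.4, -0.8, 4.9]
gripper_width: 0.0494
```

Contact is felt (+6 N). I'm opening gently and then raising.

Request:
play_rows(steps=[[[0,0,0],[0,0,0],62],[[0,0,0],[0,0,0],66],[[0,0,0],[0,0,0],75],[[0,0,0],[0,0,0],90],[[0,0,0],[0,0,0],100],[[0,0,0],[0,0,0],100],[[0,0,0],[0,0,0],100],[[0,0,-20],[0,0,0],100],[[0,0,-50],[0,0,0],100],[[0,0,-90],[0,0,0],100],[[0,0,-110],[0,0,0],100],[[0,0,-110],[0,0,0],100],[[0,0,-110],[0,0,0],100]])

```text
t: 8.7
eef_pos: [0.5768, 0.1822, 0.1514]
ee_rot: [-0.0, 0.695, 0.719, -0.0]
ft_force: [-0.6, -0.4, -0.1]
gripper_width: 0.0852
```

```bash
python3 w.py w3.png;cat > m.py <<'E'
from h import *
for n in('top','scene'):
  a=cap(n);c=a['color'];u,w=np.meshgrid(np.arange(512),np.arange(384));P=world(a,u,w);col=c.reshape(-1,3).astype(int)
  ex=np.array([np.sin(np.radians(2)),-np.cos(np.radians(2))]);ey=np.array([-ex[1],ex[0]])
  V=np.c_[(P[:,:2]-[.5756,.234])@ex,(P[:,:2]-[.5756,.234])@ey]*1000;z=P[:,2]*1000
  m=(abs(V[:,1])<60)&(V[:,0]>-60)&(V[:,0]<115)
  o=m&(col[:,0]>col[:,2]*2.2)&(z>55)&(z<66)
  if o.sum(): print(n,'orange x',np.percentile(V[o,0],[1,99]),'y',np.percentile(V[o,1],[1,99]))
  for lo,hi in((66,80),(86,104)):
    k=m&(z>lo)&(z<hi)
    if k.sum()>5: print(n,lo,k.sum(),cv2.minAreaRect(V[k].astype(np.float32)),z[k].max())
E
python3 m.py
```

```text
8.75 [0.57604223 0.18215897 0.15019234] [-0.0007466   0.69462205  0.71937393 -0.00089352] [ 1.06490806e-01  3.05195273e-01  1.58920373e+00 -8.64670332e-07
  1.24952243e+00  7.14848375e-02] 0.085132230720758 [-0.68264719 -0.77264138 -1.20397727]
top 66 227 ((50.756404876708984, 0.47746849060058594), (51.453819274902344, 34.094207763671875), 86.40399169921875) 79.7843205577065
top 86 79 ((52.28824234008789, 0.2536020278930664), (19.50371551513672, 18.63935089111328), 44.2335090637207) 98.95477342232519
scene orange x [-20.82513237  -6.09974244] y [-43.85862428  44.4504939 ]
scene 66 283 ((49.03357696533203, 1.2122917175292969), (49.13672637939453, 36.15543746948242), 69.56407928466797) 79.9529641239139
scene 86 98 ((50.0292854309082, 1.5228462219238281), (18.225116729736328, 17.418872833251953), 39.371891021728516) 100.70224747775046
```

View pics/w3.png

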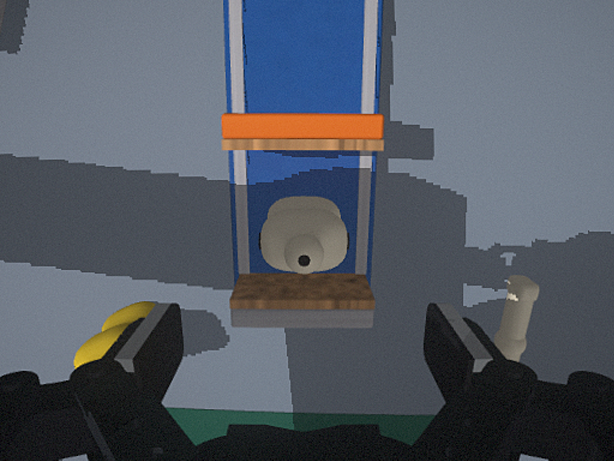

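It is released at vice x≈+51, y≈0 mm, upright and square. In the wrist view it sits at (303,235), between the orange jaw and the cork pad. Next I go behind the orange jaw with the fingers shut.

Request:
play_rows(squeeze=20, steps=[[[20,0,0],[0,0,0],50],[[50,0,0],[0,0,0],20],[[80,0,0],[0,0,0],0],[[102,0,0],[0,0,0],0],[[107,0,0],[0,0,0],0],[[107,0,10],[0,0,0],0],[[107,0,40],[0,0,0],0],[[107,0,75],[0,0,0],0],[[107,0,100],[0,0,0],0],[[107,0,111],[0,0,0],0],[[107,0,111],[0,0,0],0],[[107,0,111],[0,0,0],0],[[107,0,111],[0,0,0],0]])

```text
t: 10.15
eef_pos: [0.5748, 0.2893, 0.0427]
ee_rot: [0.001, 0.695, 0.719, 0.002]
ft_force: [0.5, 0.2, 1.1]
gripper_width: 0.0004
```

Request:
play_rows(steps=[[[-3,0,0],[0,0,0],0],[[-6,0,0],[0,0,0],0],[[-9,0,0],[0,0,0],0],[[-12,0,0],[0,0,0],0],[[-15,0,0],[0,0,0],0],[[-17,0,0],[0,0,0],0],[[-19,0,0],[0,0,0],0],[[-21,0,0],[0,0,0],0],[[-23,0,0],[0,0,0],0],[[-25,0,0],[0,0,0],0],[[-27,0,0],[0,0,0],0],[[-29,0,0],[0,0,0],0],[[-31,0,0],[0,0,0],0],[[-33,0,0],[0,0,0],0],[[-35,0,0],[0,0,0],0]])

```text
t: 11.65
eef_pos: [0.5744, 0.2541, 0.0407]
ee_rot: [-0.0, 0.695, 0.719, -0.0]
ft_force: [-0.1, 1.1, -1.2]
gripper_width: 0.0002
```

```bash
python3 m.py;python3 w.py w4.png
```

```text
top orange x [-8.04463282  4.98783358] y [-43.78798125  41.93760517]
top 66 241 ((28.745136260986328, 4.749530792236328), (50.8495979309082, 80.6981430053711), 78.91466522216797) 79.77417607747566
top 86 157 ((12.287519454956055, -8.278663635253906), (70.980224609375, 84.36729431152344), 63.823692321777344) 103.94185136038053
scene orange x [-8.17734835  6.027879  ] y [-8.88072667 45.30393228]
scene 66 282 ((20.883625030517578, 10.66152572631836), (51.64753723144531, 93.93627166748047), 69.51116180419922) 79.98676843631574
scene 86 161 ((9.705089569091797, 8.909948348999023), (31.041162490844727, 99.54633331298828), 70.19182586669922) 103.59925449377542
11.8 [0.57446732 0.25382545 0.04070447] [ 1.66632920e-04  6.94650664e-01  7.19347192e-01 -2.08924720e-04] [ 2.24213776e-01  4.97397507e-01  1.57372480e+00 -5.78377288e-04
  1.07063799e+00  1.89563247e-01] 0.00012033806069919419 [0.85824502 0.606546   0.69554029]
```

The jaw moves freely and its back is now at x≈-8 mm. The torso is about 21 mm further on and the stop about 42 mm.

Request:
play_rows(steps=[[[-2,0,0],[0,0,0],0],[[-4,0,0],[0,0,0],0],[[-6,0,0],[0,0,0],0],[[-8,0,0],[0,0,0],0],[[-10,0,0],[0,0,0],0],[[-12,0,0],[0,0,0],0],[[-14,0,0],[0,0,0],0],[[-15,0,0],[0,0,0],0],[[-16,0,0],[0,0,0],0],[[-17,0,0],[0,0,0],0],[[-18,0,0],[0,0,0],0],[[-19,0,0],[0,0,0],0],[[-20,0,0],[0,0,0],0],[[-21,0,0],[0,0,0],0],[[-22,0,0],[0,0,0],0],[[-23,0,0],[0,0,0],0],[[-24,0,0],[0,0,0],0],[[-25,0,0],[0,0,0],0]])

```text
t: 13.6
eef_pos: [0.5753, 0.2293, 0.0407]
ee_rot: [-0.0, 0.695, 0.719, 0.0]
ft_force: [-0.8, 3.0, 0.5]
gripper_width: 0.0003
```

Request:
play_rows(steps=[[[-1,0,0],[0,0,0],0],[[-2,0,0],[0,0,0],0],[[-3,0,0],[0,0,0],0],[[-4,0,0],[0,0,0],0],[[-5,0,0],[0,0,0],0],[[-6,0,0],[0,0,0],0],[[-7,0,0],[0,0,0],0],[[-8,0,0],[0,0,0],0],[[-9,0,0],[0,0,0],0]])

```text
t: 14.5
eef_pos: [0.5756, 0.2202, 0.0407]
ee_rot: [-0.0, 0.695, 0.719, -0.0]
ft_force: [-1.7, 2.2, 1.7]
gripper_width: -0.0001
```

```bash
python3 m.py;python3 w.py w5.png; python3 -c "
from h import *
save(np.load('scene.npz')['color'][190:350,230:420],'s5.png',4)"
```

```text
top orange x [26.61907264 38.76388408] y [-43.00914343  40.91908277]
top 66 232 ((53.43336486816406, 3.661252975463867), (51.71512222290039, 57.4375), 72.88687133789062) 79.95325465336687
top 86 133 ((37.49772644042969, -6.8304443359375), (71.9065933227539, 39.153785705566406), 35.30924987792969) 101.4632914061885
scene orange x [24.75539468 39.23043716] y [-3.80656257 44.52396569]
scene 66 270 ((43.13898468017578, 7.334089279174805), (49.077301025390625, 73.03585052490234), 72.0745620727539) 79.99212061478674
scene 86 157 ((33.34873580932617, 9.755901336669922), (26.257003784179688, 79.08349609375), 67.63983917236328) 103.9338557765546
14.65 [0.57559106 0.22001436 0.04065215] [ 6.84450006e-05  6.94629420e-01  7.19367732e-01 -1.77239656e-04] [ 1.69438752e-01  4.71452271e-01  1.61060529e+00 -3.67058920e-04
  1.05973980e+00  1.34631271e-01] -0.0003004559914509558 [-1.78420507  1.68879209  1.80197258]
```

View pics/s5.png

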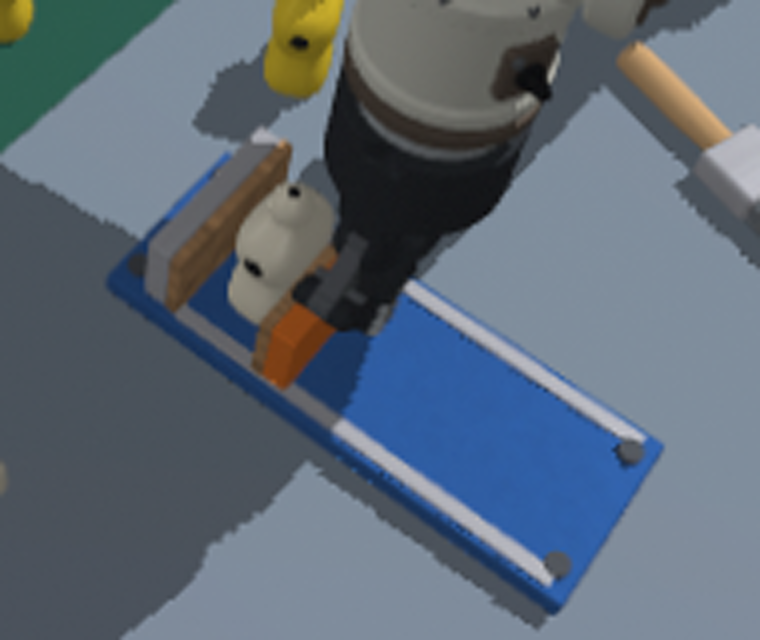

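The torso is upright and moving with the jaw: orange jaw at (300,345), neck at (293,193), about 8 mm short of the fixed pad. I continue slowly.

Request:
play_rows(steps=[[[-0.5,0,0],[0,0,0],0],[[-1,0,0],[0,0,0],0],[[-1.5,0,0],[0,0,0],0],[[-2,0,0],[0,0,0],0],[[-2.5,0,0],[0,0,0],0],[[-3,0,0],[0,0,0],0],[[-3.5,0,0],[0,0,0],0],[[-4,0,0],[0,0,0],0]])

```text
t: 15.45
eef_pos: [0.5757, 0.2162, 0.0407]
ee_rot: [-0.0, 0.695, 0.719, -0.0]
ft_force: [-1.2, 2.9, 1.8]
gripper_width: 0.0001
```

Request:
play_rows(steps=[[[-0.5,0,0],[0,0,0],0],[[-1,0,0],[0,0,0],0],[[-1.5,0,0],[0,0,0],0]])

```text
t: 15.75
eef_pos: [0.5758, 0.2147, 0.0407]
ee_rot: [0.0, 0.695, 0.719, -0.0]
ft_force: [-1.4, 2.5, 1.2]
gripper_width: -0.0003
```

Request:
play_rows(steps=[[[-0.5,0,0],[0,0,0],0],[[-1,0,0],[0,0,0],0]])

```text
t: 15.95
eef_pos: [0.5758, 0.2137, 0.0407]
ee_rot: [-0.0, 0.695, 0.719, -0.0]
ft_force: [-1.9, 2.3, 1.0]
gripper_width: -0.0
```

Request:
play_rows(steps=[[[-0.4,0,0],[0,0,0],0],[[-0.8,0,0],[0,0,0],0]])

```text
t: 16.15
eef_pos: [0.5758, 0.2129, 0.0407]
ee_rot: [-0.0, 0.695, 0.719, -0.0]
ft_force: [-2.2, 3.0, 1.3]
gripper_width: -0.0
```

Request:
play_rows(steps=[[[-0.4,0,0],[0,0,0],0],[[-0.8,0,0],[0,0,0],0]])

```text
t: 16.35
eef_pos: [0.5759, 0.2121, 0.0407]
ee_rot: [-0.0, 0.695, 0.719, -0.0]
ft_force: [-2.5, 2.8, 0.5]
gripper_width: 0.0
```

Request:
play_rows(steps=[[[-0.4,0,0],[0,0,0],0],[[-0.8,0,0],[0,0,0],0]])

```text
t: 16.55
eef_pos: [0.5759, 0.2113, 0.0407]
ee_rot: [-0.0, 0.695, 0.719, -0.0]
ft_force: [-1.8, 2.6, 1.6]
gripper_width: 0.0001
```

Request:
play_rows(steps=[[[-0.4,0,0],[0,0,0],0],[[-0.8,0,0],[0,0,0],0]])

```text
t: 16.75
eef_pos: [0.5759, 0.2108, 0.0407]
ee_rot: [-0.0, 0.695, 0.719, 0.0]
ft_force: [-2.2, 5.0, 1.1]
gripper_width: 0.0002
```

Request:
play_rows(steps=[[[-0.3,0,0],[0,0,0],0],[[-0.3,0,0],[0,0,0],0]])

```text
t: 16.95
eef_pos: [0.5759, 0.2108, 0.0407]
ee_rot: [-0.0, 0.695, 0.719, 0.0]
ft_force: [-1.7, 6.2, 0.1]
gripper_width: -0.0004
```

The tool has stalled and the force is rising past the sliding level, so this is the stop. I'm backing off and lifting.

Request:
play_rows(steps=[[[5,0,0],[0,0,0],0],[[15,0,0],[0,0,0],0],[[30,0,0],[0,0,0],0],[[50,0,-10],[0,0,0],0],[[80,0,-50],[0,0,0],0],[[120,0,-100],[0,0,0],0],[[150,0,-120],[0,0,0],0],[[160,0,-120],[0,0,0],0],[[160,0,-120],[0,0,0],0],[[160,0,-120],[0,0,0],0]])

```text
t: 17.95
eef_pos: [0.5694, 0.3695, 0.1587]
ee_rot: [-0.0, 0.694, 0.72, -0.002]
ft_force: [0.3, -0.6, -0.4]
gripper_width: 0.0001
```

```bash
python3 m.py; python3 -c "
from h import *
a=np.load('scene.npz')['color'][200:350,230:420];b=np.load('top.npz')['color'][140:220,95:235]
a=cv2.resize(a,(480,380));b=cv2.resize(b,(320,183));c=np.zeros((380,800,3),np.uint8);c[:,:480]=a;c[:183,480:]=b;save(c,'s6.png')"
```

```text
top orange x [36.1749306  46.12247456] y [-33.70005509  40.57365146]
top 66 217 ((72.9207763671875, 0.5610370635986328), (49.825313568115234, 32.606689453125), 89.69134521484375) 79.91460296936727
top 86 67 ((72.14105224609375, -0.32643604278564453), (17.78045654296875, 17.069665908813477), 88.53458404541016) 98.9979890050096
scene orange x [34.08196514 48.65214013] y [-42.78857638  44.24526881]
scene 66 263 ((71.24331665039062, 0.050266265869140625), (51.51790237426758, 33.19214630126953), 84.81767272949219) 79.79418606093876
scene 86 97 ((71.3849105834961, 2.5301284790039062), (18.970531463623047, 17.30734634399414), 2.1644651889801025) 100.47121734117982
```

View pics/s6.png

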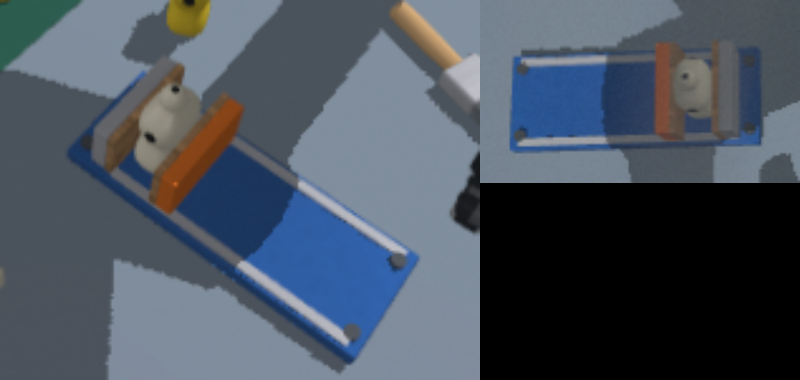

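The torso is held between both pads, with the neck at (175,92) and the orange jaw at (200,155) right against it. It sits at x≈72, y≈0 mm and square, and the jaw travel is about 84 mm.

```bash
python3 -c "
from h import *
print(robot.sign_off())"
```

```text
the job is handed in; nothing more can be done
None
```

The ivory torso is standing on the vice bed, held between both pads, and the job is handed in. The hand-in reports no verdict.

I gripped it by the shoulders, set it down between the open jaws and released it. Then I pushed the orange jaw from behind with the fingers shut. I stopped when the tool stalled and the force rose from about 2.8 N while sliding to 6.2 N, then backed off.

**Last check, both fixed cameras, after backing off:**
- **Position:** the torso is at vice x ≈ 71–73 mm (72 mm is touching the fixed jaw) and y within about 3 mm of the middle.
- **Attitude:** upright; one camera shows it square within 1° and the other within about 5°, both inside the 10° limit.
- **Jaw:** the back reads x ≈ 34–36 mm, so travel is about 84–86 mm. The higher reading, from the top camera, is within calibration error.
- **Look-alikes:** I did not touch any of them. Time used was about 18 s, and no check failed.

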